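# Riddle the fired wads out of a basket, then tip out the kiln prop

### The arm

A 7-joint arm with a two-finger parallel gripper is mounted at the origin on a cart in front of the work surface, level with it; the furniture and walls round the work are solid. World frame = base frame: x ahead of the robot, y to its left, z up, the work surface at z = 0. Lengths are in m, angles in rad, forces in N, time in s.
With the tool pointing down it reaches from about 0.4 to 0.85 m from the base axis. Payload 4.5 kg.
Tool frame: the origin (TCP) lies at the very end of the fingers, on their centre line; the grasp point (between the pads) lies 19 mm behind it (r.tcp_to_grasp is the distance from the TCP to the grasp point, in m); z points along the fingers, y is the direction in which the jaws open and shut (so a half turn about z gives the same grasp; the last joint's range is limited). The gripper opens to 85 mm and grips with 20 to 120 N. Pads are 22 mm wide; open, the fingers measure 114 mm over their backs; the gripper's body (76 mm by 85 mm) begins 54 mm behind the grasp point. The pads swing forward as they close: fully open they stand 13 mm farther back than shut.
Start: joints at [-1.24, 0.689, -0.195, 1.565, 0.157, 0.902, -0.215], TCP at [0.183, 0.598, 0.231] pointing down, gripper open.
Joint ranges: [-3.01, 3.01], [-0.46, 2.08], [-1.47, 1.51], [0.13, 2.56], [-1, 4.14], [0.04, 2.09], [-2.66, 2.66]. Speed limits (rad/s): [2.57, 2.57, 3.14, 3.14, 3.14, 3.14, 3.14].

### API

Orientations are given as a unit quaternion [w, x, y, z].
In Python, from station import status, viewer, r gives the robot as it stands.
- The arm moves only by the tool step_arm, never from a script. Its argument "moves" is a list of rows, each a list of 3 entries, a list of its own where there are three numbers: the turn, a rotation vector about the tool's x, y, z in degrees, then the shift along the tool's x, y, z in m, then the opening, from 0 (shut) to 1 (fully open). A call has 1 to 8 rows; each row shifts and turns the commanded pose from where the row before left it, along the tool's axes as they then stand; what a row does not reach is not made up. A row lasts 1/8 s, in which the tool goes at most 62.5 mm and 10.7 degrees, less where a joint would pass 70% of its speed; a pose out of reach is approached as far as the arm can. A call is refused whole if a number of a shift passes 0.0625 or a number of a turn 10.7, either way. A call with a gripper value outside its range is refused whole. The fingers move at their own pace and stop on an object; "force" is the grip in N (left out, the last holds). Time passes only in rows, so rows that do not move let the fingers close. It gives the time, the measured TCP pose, the force and the opening at its end, in the units of the state.
- status.get_obs(): the state, without advancing time (a new reading comes with each control period).
- viewer.camera(name): name is "side" or "top" or "wrist"; returns a dict with "color" (480x640x3 uint8, red, green, blue), "mtx" (3x3 intrinsics, pixels), "rvec" (rotation vector, rad) and "tvec" (3), from world to camera coordinates, as OpenCV has them; the wrist camera has in their place "mount" (4x4, takes a point from camera to tool coordinates, whose origin is the TCP and whose axes are the flange's). Camera axes: x right, y down, z forward; pixel columns grow to the right and rows downward; lengths in m; the calibration is good to about 2 mm. A picture is of the moment at which its call begins: read the wrist's pose just before it. There is no depth.
- r.close_job(): hands the job in, once; it reports no verdict.
The state is a dict: "time": time; "q": joint angles; "joint_velocities": joint speeds; "joint_torque": joint torques, N m; "ee_pos": TCP position; "orientation": TCP orientation; "ft_force": force on the tool from outside, world axes, zero at the start; "torque": the same for the moment, N m; "grip_width": finger opening in m.
Only numpy, scipy, OpenCV 4.12 (cv2) and the standard library are available. Lean on these libraries where they do the work, as an engineer would, in place of code of your own. Each camera call takes 0.05 s, during which the arm holds its last target. There are 200 camera calls.

### The job

The perforated metal basket holds a kiln prop and two small round fired wads. Lift it by its handle, shake or rock it over the cream tray until both wads have dropped through the holes in its floor into that tray with the prop still in the basket, then tip the prop out of the basket's open end into the shallow plywood box. Finally stand the empty basket upright on the bare worktop and let go.

Things in the scene. Friction and masses are not known exactly. Their poses are not given: they have to be found in the camera images.
- basket: loose bright metal basket, 158 (x) x 122 (y) mm, 0.35 kg. Origin: centre of underside, z up. Walls 42 mm high on three sides, 4 mm thick; open at its -x end but for a lip 3 mm above the floor. Floor top 10 mm up: solid ledge from x = +41 to +75 mm, then three staggered rows of 24 mm square holes centred at x = +29, -9, -47 mm (y = -38, 0, 38; -19, 19; -38, 38)
- basket_handle (a point): centre of the fixed wooden handle bar, 115 mm above the underside over the basket's centre. The bar runs along the basket's y, 12 mm thick (along the basket's x), 18 mm high, 114 mm clear between its posts; grasp from above across the 12 mm
- kiln_prop: pale cylindrical kiln prop, 41 mm diameter, 50 mm high, 0.11 kg, standing on the basket's perforated floor between its middle and its open end (similar props on the worktop are not part of the job). Origin: centre of its underside, z along its axis. Slides when the floor leans about 30 degrees, topples outward over the lip at about 43
- wad_a: fired clay wad, a slightly lumpy pale ball 16 mm in diameter, 10 g, lying on the basket's solid ledge on its +y side. Origin: its centre. On a level floor it stays put; it starts to roll when the floor leans 12 to 17 degrees, then falls through the floor's holes
- wad_b: the second wad, the same, on the ledge on the basket's -y side
- cream_tray: cream-coloured moulded tray fixed to the worktop, 145 (its x) x 225 (its y) mm over the rim, 36 mm high; inside 128 x 208 mm, floor 3 mm thick. Origin: centre of its underside, z up. Its long side points roughly away from the robot. It receives the wads
- prop_box: shallow open plywood box fixed to the worktop, 150 (its x) x 210 (its y) mm, 40 mm high, walls and floor 8 mm thick. Origin: centre of its underside, z up. Its long side points roughly away from the robot. It receives the kiln prop
Things that resemble listed ones, but are neither listed nor needed, are in the scene too. Leave any green look-alike of the kiln_prop alone.

How it is judged:
On the way, in this order (a step that is already met when the one before it is completed fails the run):
1. both wads have fallen through into the cream tray while the kiln prop is still in the basket (x of wad_a in the frame of cream_tray between -0.066 and 0.066 m and y of wad_a in the frame of cream_tray between -0.106 and 0.106 m and z of wad_a in the frame of cream_tray between -0.005 and 0.036 m and x of wad_b in the frame of cream_tray between -0.066 and 0.066 m and y of wad_b in the frame of cream_tray between -0.106 and 0.106 m and z of wad_b in the frame of cream_tray between -0.005 and 0.036 m and x of kiln_prop in the frame of basket between -0.085 and 0.085 m and y of kiln_prop in the frame of basket between -0.062 and 0.062 m and z of kiln_prop in the frame of basket between -0.005 and 0.075 m), for 0.2 s.
2. the kiln prop has been tipped out into the plywood box (x of kiln_prop in the frame of prop_box between -0.07 and 0.07 m and y of kiln_prop in the frame of prop_box between -0.1 and 0.1 m and z of kiln_prop in the frame of prop_box between -0.005 and 0.075 m and contact force between kiln_prop and basket below 0.05 N), for 0.2 s.
At the end, for the whole second after the job is handed in: Both wads lie in the cream tray, the kiln prop lies or stands inside the plywood box, and the empty basket stands released on the bare worktop (underside within 10 mm of it, upright within about 8 degrees), all at rest (x of wad_a in the frame of cream_tray between -0.066 and 0.066 m and y of wad_a in the frame of cream_tray between -0.106 and 0.106 m and z of wad_a in the frame of cream_tray between -0.005 and 0.036 m and x of wad_b in the frame of cream_tray between -0.066 and 0.066 m and y of wad_b in the frame of cream_tray between -0.106 and 0.106 m and z of wad_b in the frame of cream_tray between -0.005 and 0.036 m and x of kiln_prop in the frame of prop_box between -0.07 and 0.07 m and y of kiln_prop in the frame of prop_box between -0.1 and 0.1 m and z of kiln_prop in the frame of prop_box between -0.005 and 0.075 m and height (world z) of basket between -0.01 and 0.01 m and angle between basket's own z axis and vertical below 0.15 rad and linear speed of basket below 0.03 m/s and linear speed of each of kiln_prop, wad_a, wad_b below 0.05 m/s); the robot touches nothing.
It also fails if it takes over 54 s, if anything falls off the work surface, if the arm or the gripper's body presses on something with over 40 N, if the wrist force passes 120 N, or if a joint passes its speed limit or range.

## Working session

There is one attempt and no reset: what is moved stays moved. The work goes in short steps, Python scripts to look and compute and a tool call to move; the robot and the scene stay as the last step left them, time stands still between calls to the robot, and variables do not carry over. Pictures are saved under pics/ and viewed, about 8 in all and at most 12, crops included, and the job is handed in when it is done.

Besides the shell and the picture viewer there is one more tool, called after "Emit:" as name(argument=value, ...), one argument or row to a line, values as JSON. step_arm: Moves the arm, as the interface text tells. Its arguments: {"type":"object","properties":{"moves":{"type":"array","items":{"type":"array"}},"force":{"type":"number"}},"required":["moves"]}

```bash
mkdir -p pics; python3 - <<'E'
from station import status, viewer, r
import cv2,numpy as np,pickle
o=status.get_obs();print(o['time'],o['ee_pos'],o['orientation'],o['grip_width'],r.tcp_to_grasp)
for n in ['top','side']:
    c=viewer.camera(n);pickle.dump(c,open(n+'.pkl','wb'));cv2.imwrite(f'pics/{n}1.png',c['color'][...,::-1])
    R=cv2.Rodrigues(np.array(c['rvec'],float))[0];print(n,(-R.T@np.array(c['tvec']).ravel()).round(3),R.round(2).tolist(),c['mtx'][0][0])
E
```

```text
0.0 [0.18266876 0.59702007 0.23047475] [-7.41804016e-05  1.47847785e-01  9.89009685e-01 -9.32322847e-04] 0.08533434089835609 0.0187
top [0.326 0.065 1.318] [[-0.02, -1.0, -0.01], [-0.99, 0.02, -0.17], [0.17, 0.0, -0.99]] 549.5597378303187
side [0.369 1.    0.674] [[-0.99, -0.17, 0.01], [-0.09, 0.51, -0.86], [0.14, -0.84, -0.52]] 597.934246601853
```

View pics/top1.png

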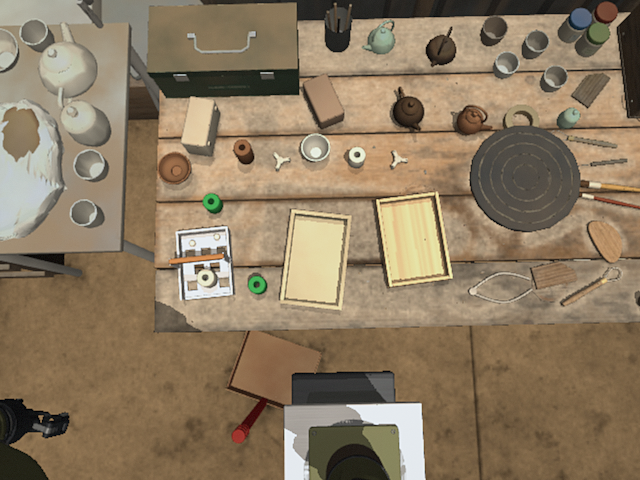

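View pics/side1.png

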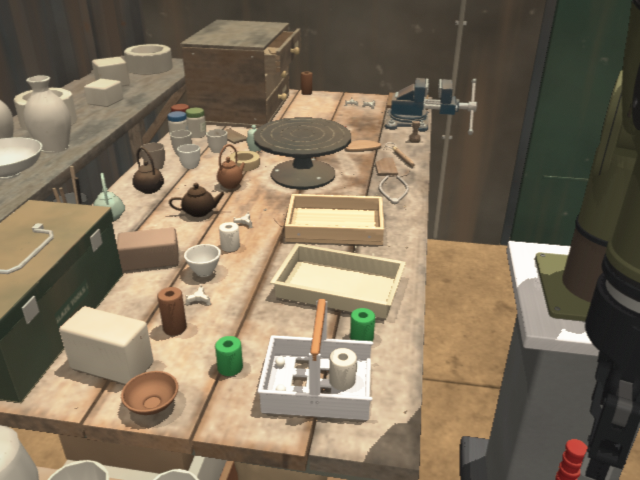

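```bash
cat > h.py <<'E'
import pickle,cv2,numpy as np
from scipy.spatial.transform import Rotation as Ro
def ray(c,uv,z):
    R=cv2.Rodrigues(np.array(c['rvec'],float))[0];C=-R.T@np.array(c['tvec'],float).ravel()
    d=R.T@np.linalg.inv(np.array(c['mtx']))@np.array([uv[0],uv[1],1.]);return C+d*(z-C[2])/d[2]
def proj(c,p):
    return cv2.projectPoints(np.array(p,float).reshape(-1,3),np.array(c['rvec'],float),np.array(c['tvec'],float),np.array(c['mtx']),None)[0].reshape(-1,2)
E
python3 - <<'E'
from h import *
t=pickle.load(open('top.pkl','rb'))['color'][...,::-1]; s=pickle.load(open('side.pkl','rb'))['color'][...,::-1]
a=cv2.resize(t[190:314,155:255],None,fx=4.8,fy=4.8,interpolation=cv2.INTER_CUBIC)
b=cv2.resize(t[185:315,275:460],(320*1,int(130*320/185)),interpolation=cv2.INTER_CUBIC)
d=np.zeros((595,800,3),np.uint8);d[:595,:480]=a[:595];d[:b.shape[0],480:]=b
b=cv2.resize(s[290:420,240:400],(320,260),interpolation=cv2.INTER_CUBIC);d[260:520,480:]=b
cv2.imwrite('pics/crop1.png',d)
E
```

```text
(no output)
```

View pics/crop1.png

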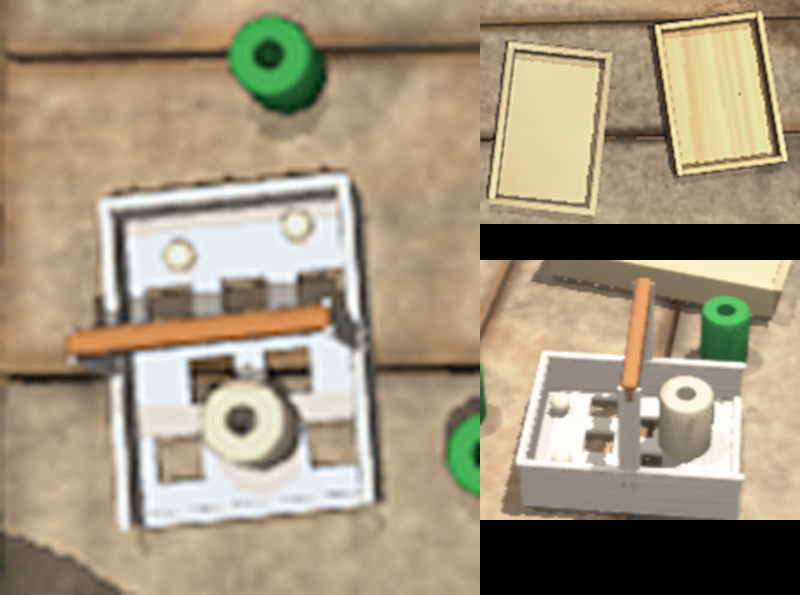

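```bash
python3 - <<'E'
from h import *
t=pickle.load(open('top.pkl','rb'))
f=lambda u,v:(155+u/4.8,190+v/4.8)
A=[ray(t,f(70,343),.124),ray(t,f(328,317),.124)];print('bar',A,np.mean(A,0),np.linalg.norm(A[0]-A[1]),np.degrees(np.arctan2(-(A[0]-A[1])[0],(A[0]-A[1])[1])))
q=[ray(t,f(*p),.042) for p in [(102,200),(350,175),(378,500),(120,528)]];q=np.array(q);print('rim',q.round(3).tolist(),q.mean(0),[np.linalg.norm(q[i]-q[i-1]).round(3) for i in range(4)])
g=lambda u,v:(275+u*185/320,185+v*185/320)
for n,z,c in [('cream',.036,[(508-480,42),(611-480,52),(596-480,215),(488-480,206)]),('box',.04,[(655-480,24),(764-480,12),(787-480,161),(679-480,174)])]:
    q=np.array([ray(t,g(*p),z) for p in c]);e=(q[0]+q[1]-q[2]-q[3]);print(n,q.round(3).tolist(),q.mean(0),[np.linalg.norm(q[i]-q[i-1]).round(3) for i in range(4)],'long dir deg',np.degrees(np.arctan2(e[1],e[0])))
# prop top
print('prop',ray(t,f(243,420),.06), 'green', ray(t,f(272,58),.05),ray(t,(257,283),.05))
E
```

```text
bar [array([0.47498742, 0.39479057, 0.124     ]), array([0.48415139, 0.27702757, 0.124     ])] [0.4795694  0.33590907 0.124     ] 0.11811901418815034 4.449619458572007
rim [[0.556, 0.403, 0.042], [0.565, 0.281, 0.042], [0.405, 0.267, 0.042], [0.395, 0.391, 0.042]] [0.48032665 0.33568375 0.042     ] [np.float64(0.161), np.float64(0.122), np.float64(0.16), np.float64(0.125)]
cream [[0.604, 0.131, 0.036], [0.587, -0.01, 0.036], [0.365, 0.017, 0.036], [0.38, 0.161, 0.036]] [0.48422688 0.07491209 0.036     ] [np.float64(0.226), np.float64(0.143), np.float64(0.223), np.float64(0.145)] long dir deg -7.339717703458845
box [[0.624, -0.072, 0.04], [0.637, -0.223, 0.04], [0.431, -0.241, 0.04], [0.417, -0.096, 0.04]] [ 0.52730155 -0.15788554  0.04      ] [np.float64(0.208), np.float64(0.151), np.float64(0.207), np.float64(0.146)] long dir deg 5.8794660468216415
prop [0.44395989 0.32881284 0.06      ] green [0.62334526 0.31856405 0.05      ] [0.42940439 0.21205103 0.05      ]
```

Emit:
step_arm(
  moves=[
    [[0, 0, 8.6], [0, 0, 0], 1],
    [[0, 0, 8.6], [0, 0, 0], 1],
    [[0, 0, 8.6], [0, 0, 0], 1],
    [[0, 0, 8.6], [0, 0, 0], 1],
    [[0, 0, 8.6], [0, 0, 0], 1],
    [[0, 0, 8.6], [0, 0, 0], 1],
    [[0, 0, 8.6], [0, 0, 0], 1],
    [[0, 0, 8.4], [0, 0, 0], 1],
  ],
)

```text
time: 1.1
ee_pos: [0.1825, 0.5973, 0.2308]
orientation: [0.0, 0.681, 0.732, -0.001]
ft_force: [0.8, 0.2, 0.3]
grip_width: 0.0853
```

Emit:
step_arm(
  moves=[
    [[0, 0, 0], [-0.02, 0.02, 0], 1],
    [[0, 0, 0], [-0.04, 0.039, 0], 1],
    [[0, 0, 0], [-0.042, 0.041, 0], 1],
    [[0, 0, 0], [-0.042, 0.041, 0], 1],
    [[0, 0, 0], [-0.042, 0.041, 0], 1],
    [[0, 0, 0], [-0.042, 0.041, 0], 1],
    [[0, 0, 0], [-0.037, 0.036, 0], 1],
    [[0, 0, 0], [-0.018, 0.017, 0], 1],
  ],
)

```text
time: 2.1
ee_pos: [0.4823, 0.333, 0.231]
orientation: [0.001, 0.681, 0.732, -0.0]
ft_force: [-0.3, 0.6, -0.4]
grip_width: 0.0854
```

```bash
cat >> h.py <<'E'
def st():
    from station import status
    o=status.get_obs();q=o['orientation'];R=Ro.from_quat([q[1],q[2],q[3],q[0]]).as_matrix();return o,np.array(o['ee_pos']),R
def to_tool(target,R,p): return (R.T@(np.array(target)-p)).round(4)
E
python3 - <<'E'
from h import *
from station import viewer
o,p,R=st();c=viewer.camera('wrist');cv2.imwrite('pics/w1.png',c['color'][...,::-1])
print(o['time'],p,R.round(3).tolist(),o['q'],o['ft_force'])
print(c['mtx'],c['mount'])
print(to_tool([.480,.336,.097],R,p), np.degrees(np.arctan2(R[1,1],R[0,1])))
# predicted pixels of bar ends in wrist
M=np.array(c['mount']);y=np.radians(4.4);T=np.array([[np.cos(y),-np.sin(y)],[np.sin(y),np.cos(y)]])
for b in [(0,.057,.124),(0,-.057,.124)]:
    w=np.r_[T@b[:2]+[.480,.336],b[2]];t=R.T@(w-p);k=M[:3,:3].T@(t-M[:3,3]);u=np.array(c['mtx'])@k;print(u[:2]/u[2])
E
```

```text
2.1 [0.48228346 0.33301128 0.23103584] [[-0.072, 0.997, 0.001], [0.997, 0.072, -0.002], [-0.002, 0.001, -1.0]] [-0.74366815  0.63661023  0.10203686  1.6964582  -0.08066089  0.8131656
 -0.53431435] [-0.26839493  0.58244695 -0.37500719]
[[332.04278722   0.         321.45620153]
 [  0.         332.04278722 240.48932317]
 [  0.           0.           1.        ]] [[ 1.27003773e-04 -9.56029668e-01 -2.93269942e-01  7.48280191e-02]
 [ 9.99999963e-01  5.03239150e-05  2.69010224e-04  1.61736287e-03]
 [-2.42423264e-04 -2.93269965e-01  9.56029638e-01 -1.43403790e-01]
 [ 0.00000000e+00  0.00000000e+00  0.00000000e+00  1.00000000e+00]]
[ 0.0034 -0.0022  0.134 ] 4.106923677739587
[315.8545725  159.27074322]
[317.21558874 299.59651329]
```

View pics/w1.png

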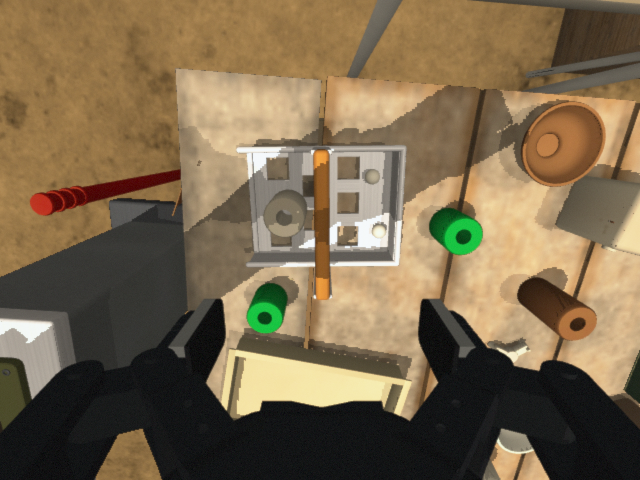

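Emit:
step_arm(
  moves=[
    [[0, 0, 0], [0.005, 0.001, 0.02], 1],
    [[0, 0, 0], [0, 0, 0.035], 1],
    [[0, 0, 0], [0, 0, 0.035], 1],
    [[0, 0, 0], [0, 0, 0.028], 1],
    [[0, 0, 0], [0, 0, 0.016], 1],
    [[0, 0, 0], [0, 0, 0], 0.5],
    [[0, 0, 0], [0, 0, 0], 0],
    [[0, 0, 0], [0, 0, 0], 0],
  ],
  force=90,
)

```text
time: 3.15
ee_pos: [0.4809, 0.3423, 0.0984]
orientation: [0.0, 0.679, 0.734, 0.001]
ft_force: [-0.1, -1.0, 0.3]
grip_width: 0.0322
```

Emit:
step_arm(
  moves=[
    [[0, 0, 0], [0, 0, 0], 0],
    [[0, 0, 0], [0, 0, 0], 0],
    [[0, 0, 0], [0, 0, 0], 0],
  ],
)

```text
time: 3.52
ee_pos: [0.4809, 0.3421, 0.0981]
orientation: [0.0, 0.68, 0.734, 0.001]
ft_force: [0.5, 0.6, 6.6]
grip_width: 0.0103
```

Emit:
step_arm(
  moves=[
    [[0, 0, 0], [0, 0, -0.006], 0],
    [[0, 0, 0], [0, 0, -0.014], 0],
    [[0, 0, 0], [0, 0, -0.025], 0],
    [[0, 0, 1.4], [0, 0, -0.03], 0],
    [[0, 0, 3], [0, 0, -0.024], 0],
    [[0, 0, 3], [0, 0, -0.011], 0],
    [[0, 0, 3], [0, 0, 0], 0],
    [[0, 0, 1], [0, 0, 0], 0],
  ],
)

```text
time: 4.53
ee_pos: [0.4797, 0.3416, 0.2077]
orientation: [-0.0, 0.749, 0.663, -0.0]
ft_force: [-0.1, 0.4, -4.0]
grip_width: 0.0106
```

Emit:
step_arm(
  moves=[
    [[0, 0, 0], [-0.01, 0.001, 0], 0],
    [[0, 0, 0], [-0.025, 0.003, 0], 0],
    [[0, 0, 0], [-0.04, 0.004, 0], 0],
    [[0, 0, 0], [-0.05, 0.005, 0], 0],
    [[0, 0, 0], [-0.05, 0.005, 0], 0],
    [[0, 0, 0], [-0.045, 0.004, 0], 0],
    [[0, 0, 0], [-0.03, 0.003, 0], 0],
    [[0, 0, 0], [-0.013, 0.002, 0], 0],
  ],
)

```text
time: 5.52
ee_pos: [0.4744, 0.0746, 0.2074]
orientation: [0.0, 0.75, 0.661, -0.001]
ft_force: [-0.6, 0.5, -4.0]
grip_width: 0.0101
```

```bash
python3 - <<'E'
from h import *
from station import viewer
o,p,R=st();c=viewer.camera('side');pickle.dump(c,open('side2.pkl','wb'));t=viewer.camera('top')
a=cv2.resize(c['color'][180:400,200:460],(400,338));b=cv2.resize(t['color'][180:330,240:390],(400,400));d=np.zeros((400,800,3),np.uint8);d[:338,:400]=a;d[:,400:]=b
cv2.imwrite('pics/s2.png',d[...,::-1])
print(o['time'],p,R.round(3).tolist(),o['q'],o['ft_force'],o['torque'],o['grip_width'])
E
```

```text
5.525 [0.47444659 0.07456171 0.20740443] [[0.125, 0.992, -0.001], [0.992, -0.125, -0.001], [-0.001, -0.001, -1.0]] [-0.31866235  0.54452691  0.10243349  2.02657207 -0.09576115  0.57586234
 -0.27612399] [-0.60596235  0.4859171  -3.96310172] [ 0.10560794 -0.03949278 -0.06344127] 0.010119596937175266
```

View pics/s2.png

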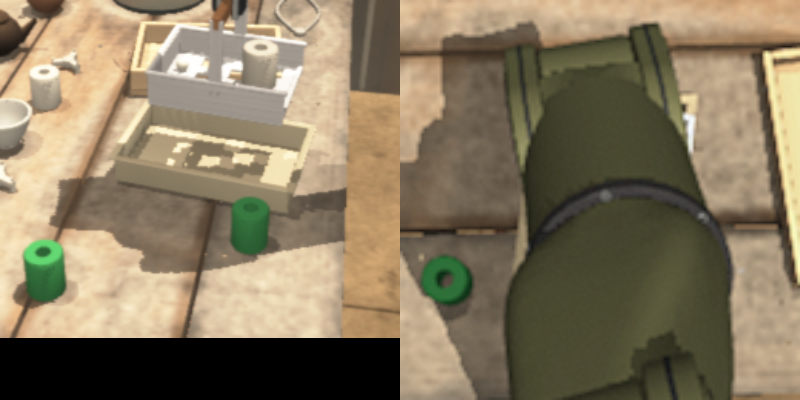

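```bash
cat > kin.py <<'E'
from h import *
from scipy.optimize import least_squares
import itertools
D=[([-1.24,.689,-.195,1.565,.157,.902,-.215],[.18267,.59702,.23047],[-7e-5,.147848,.98901,-.00093]),
([-0.74366815,0.63661023,0.10203686,1.6964582,-0.08066089,0.8131656,-0.53431435],[.48228,.33301,.23104],[.001,.681,.732,0]),
([-0.31866235,0.54452691,0.10243349,2.02657207,-0.09576115,0.57586234,-0.27612399],[.47445,.07456,.2074],[0,.75,.661,-.001])]
mat=lambda q:Ro.from_quat([q[1],q[2],q[3],q[0]]).as_matrix()
E_=lambda ax,a:Ro.from_euler(ax,a).as_matrix()
S=None;P=None
def fk(q,s=None,p=None):
    s=s or S;p=P if p is None else p
    A=E_('z',s[0]*q[0])@E_('y',q[1]);e=A[:,2]*p[1]
    A=A@E_('z',s[1]*q[2])@E_('y',q[3]);w=e+A[:,2]*p[2]
    A=A@E_('z',s[2]*q[4])@E_('y',q[5]);t=w+A[:,2]*p[3]
    return t+[0,0,p[0]],A@E_('z',s[3]*q[6]+p[4])
def err(p,s):
    o=[]
    for q,x,g in D:
        t,R=fk(q,s,p);o+=list(t-x)+list(.3*Ro.from_matrix(R.T@mat(g)).as_rotvec())
    return o
best=None
for s in itertools.product([-1,1],repeat=4):
    for off in (0,1.57,3.1,-1.57):
        f=least_squares(err,[.28,.42,.31,.3,off],args=(s,))
        if best is None or f.cost<best[0]: best=(f.cost,s,f.x,np.abs(f.fun).max())
S,P=best[1],best[2]
lo=np.array([-3.01,-.46,-1.47,.13,-1,.04,-2.66]);hi=np.array([3.01,2.08,1.51,2.56,4.14,2.09,2.66])
def ik(pos,R,q0,w=.003):
    g=lambda q:np.r_[(fk(q)[0]-pos)*10,Ro.from_matrix(fk(q)[1].T@R).as_rotvec()*3,w*(q-q0)]
    f=least_squares(g,np.clip(q0,lo+.03,hi-.03),bounds=(lo+.02,hi-.02));t,RR=fk(f.x)
    return f.x,np.linalg.norm(t-pos),np.degrees(np.linalg.norm(Ro.from_matrix(RR.T@R).as_rotvec()))
def pose(H,yaw,T):
    # basket yaw/T deg (T: -x end down); returns tool pos,R given handle point H
    B=E_('z',np.radians(yaw))@E_('y',-np.radians(T));R=np.c_[B[:,1],B[:,0],-B[:,2]];return np.array(H)+R[:,2]*.019,R
E
python3 - <<'E'
from kin import *
print(best)
q0=np.array(D[2][0])
for yaw in (-7,-40,-60,-90,-120,30,60,90,120):
  for H in ([.475,.078,.2],[.53,-.158,.2],[.53,-.158,.28]):
    q=q0;s=[]
    for T in (0,10,20,30,40,50,60):
        for k in range(3):
            q,a,b=ik(*pose(H,yaw,T),q)
        s.append(f'{T}:{a*1000:.0f}mm/{b:.0f}')
    print(yaw,H,s,q.round(2))
E
```

```text
(np.float64(0.002097750830147376), (-1, -1, -1, -1), array([20.43149178,  0.67196286,  0.25604602, 20.56999165,  1.57076387]), np.float64(0.03450215079555652))
-7 [0.475, 0.078, 0.2] ['0:0mm/0', '10:1mm/6', '20:1mm/16', '30:2mm/26', '40:3mm/36', '50:4mm/46', '60:5mm/56'] [-2.98  1.19  1.13  0.5  -0.98  1.76 -2.64]
-7 [0.53, -0.158, 0.2] ['0:0mm/0', '10:0mm/6', '20:1mm/16', '30:2mm/26', '40:3mm/36', '50:4mm/46', '60:5mm/56'] [ 2.99  1.26 -1.45  0.21  1.36  1.92  2.64]
-7 [0.53, -0.158, 0.28] ['0:0mm/0', '10:1mm/6', '20:1mm/16', '30:2mm/26', '40:3mm/36', '50:4mm/46', '60:5mm/56'] [ 2.99  1.16 -1.45  0.2   1.34  2.01  2.64]
-40 [0.475, 0.078, 0.2] ['0:0mm/0', '10:1mm/7', '20:1mm/17', '30:2mm/27', '40:3mm/37', '50:4mm/47', '60:5mm/57'] [-2.41  1.18  1.14  0.49 -0.98  1.77 -2.64]
-40 [0.53, -0.158, 0.2] ['0:0mm/0', '10:1mm/6', '20:1mm/16', '30:2mm/26', '40:3mm/36', '50:4mm/46', '60:5mm/56'] [-2.41  1.19  1.13  0.49 -0.98  1.76 -2.64]
-40 [0.53, -0.158, 0.28] ['0:0mm/0', '10:1mm/6', '20:1mm/16', '30:2mm/26', '40:3mm/36', '50:4mm/46', '60:5mm/56'] [-2.41  1.11  1.18  0.48 -0.98  1.87 -2.64]
[... 2598 characters left out ...]
, '50:4mm/48', '60:5mm/58'] [ 1.56  1.2  -1.45  0.45  1.27  1.87  2.64]
90 [0.53, -0.158, 0.28] ['0:0mm/0', '10:1mm/8', '20:2mm/18', '30:2mm/28', '40:3mm/38', '50:4mm/48', '60:5mm/58'] [ 1.56  1.11 -1.45  0.43  1.23  1.96  2.64]
120 [0.475, 0.078, 0.2] ['0:0mm/0', '10:1mm/8', '20:1mm/18', '30:2mm/28', '40:3mm/38', '50:4mm/48', '60:5mm/58'] [ 1.04  1.2  -1.45  0.45  1.27  1.87  2.64]
120 [0.53, -0.158, 0.2] ['0:0mm/0', '10:1mm/9', '20:2mm/19', '30:2mm/29', '40:3mm/39', '50:4mm/49', '60:5mm/59'] [ 1.04  1.19 -1.45  0.45  1.27  1.87  2.64]
120 [0.53, -0.158, 0.28] ['0:0mm/0', '10:1mm/9', '20:2mm/19', '30:2mm/29', '40:3mm/39', '50:4mm/49', '60:5mm/59'] [ 1.04  1.1  -1.45  0.44  1.23  1.96  2.64]
```

Emit:
step_arm(
  moves=[
    [[-2, 0, 0], [0, 0, 0], 0],
    [[-3, 0, 0], [0, 0, 0], 0],
    [[-3, 0, 0], [0, 0, 0], 0],
    [[-2, 0, 0], [0, 0, 0], 0],
  ],
)

```text
time: 6.12
ee_pos: [0.4745, 0.0798, 0.2072]
orientation: [0.065, 0.745, 0.661, 0.058]
ft_force: [0.1, -0.0, -4.3]
grip_width: 0.0107
```

```bash
python3 - <<'E'
from h import *
o,p,R=st();print(o['time'],p.tolist(),o['orientation'].tolist(),o['q'].tolist(),np.degrees(np.arccos(-R[2,2])))
E
```

```text
6.125 [0.47452124039340865, 0.07976905747978028, 0.20718599384022732] [0.06491170087195161, 0.7449049854327053, 0.6614304786665455, 0.05841879542027674] [-0.42662559440163944, 0.5017857853529345, 0.17219370559236313, 2.1834127007330153, -0.052888629198670066, 0.3012132372783426, -0.3513399963673947] 10.019883921791221
```

```bash
python3 - <<'E'
s=open('kin.py').read()
s=s.replace("[0,.75,.661,-.001])]","[0,.75,.661,-.001]),\n([-0.42662559,0.50178578,0.17219370,2.1834127,-0.05288863,0.30121324,-0.351340],[.474521,.079769,.207186],[0.0649117,0.744905,0.66143,0.0584188])]")
a=s.index("    A=E_('z',s[0]");b=s.index("def err")
s=s[:a]+"""    A=E_('z',s[0]*q[0])@E_('y',q[1]);e=A[:,2]*p[1]
    A=A@E_('z',s[1]*q[2]);e=e+A[:,0]*p[5]
    A=A@E_('y',q[3]);w=e+A[:,2]*p[2]+A[:,0]*p[6]
    A=A@E_('z',s[2]*q[4])@E_('y',q[5]);t=w+A[:,2]*p[3]+A[:,0]*p[7]
    return t+[0,0,p[0]],A@E_('z',s[3]*q[6]+p[4])
"""+s[b:]
s=s.replace("    return o\n","    return o+list(.01*(np.array(p)[:4]-[.33,.4,.36,.33]))+list(.01*np.array(p)[5:])\n")
s=s.replace("[.28,.42,.31,.3,off]","[.33,.4,.36,.33,off,0,0,0]")
s=s.replace("best=(f.cost,s,f.x,np.abs(f.fun).max())","best=(f.cost,s,f.x,f.fun.round(4))")
open('kin.py','w').write(s)
E
python3 - <<'E'
from kin import *
print(best)
E
```

```text
(np.float64(0.003695322731183938), (-1, -1, -1, -1), array([ 0.50658707,  0.53088365,  0.35694112,  0.53349128,  1.57077217,
       -0.1468082 ,  0.01715772, -0.1386878 ]), array([-0.0518,  0.0157,  0.0098,  0.0008, -0.0002,  0.    , -0.0277,
        0.0295, -0.0021, -0.0002,  0.0002, -0.0001, -0.0218,  0.032 ,
       -0.0135,  0.0002, -0.0001,  0.0001,  0.0032,  0.0314,  0.0058,
       -0.    , -0.    ,  0.    ,  0.0018,  0.0013, -0.    ,  0.002 ,
       -0.0015,  0.0002, -0.0014]))
```

```bash
python3 - <<'E'
s=open('kin.py').read()
s=s.replace("@E_('y',q[1]);e=A[:,2]*p[1]",";e=A[:,0]*p[8]+A[:,1]*p[9];A=A@E_('y',q[1]);e=e+A[:,2]*p[1]")
s=s.replace("e=e+A[:,0]*p[5]","e=e+A[:,0]*p[5]+A[:,1]*p[10]").replace("w=e+A[:,2]*p[2]+A[:,0]*p[6]","w=e+A[:,2]*p[2]+A[:,0]*p[6]+A[:,1]*p[11]")
s=s.replace("off,0,0,0]","off]+[0]*7").replace(".01*","REG*").replace("S=None","REG=.003;S=None")
open('kin.py','w').write(s)
E
cat > rep.py <<'E'
from kin import *
print(best[1],best[2].round(4),best[0],best[3][:-11].reshape(-1,6)[:,:3].tolist())
E
python3 rep.py
```

```text
(-1, -1, -1, -1) [ 3.3500e-01  5.7180e-01  3.4210e-01  3.3080e-01  1.5708e+00  3.3000e-03
 -3.0000e-03  1.5000e-03 -6.7000e-03 -2.0000e-02 -1.3100e-02 -1.3100e-02] 8.478911554425001e-07 [[0.0001, 0.0002, 0.0003], [-0.0003, -0.0002, -0.0004], [0.0001, 0.0, 0.0001], [-0.0, -0.0, -0.0]]
```

```bash
cat > feas.py <<'E'
from kin import *
q0=np.array(D[-1][0])
for H in ([.475,.078,.185],[.51,.075,.185],[.53,-.158,.2],[.58,-.158,.2],[.53,-.158,.3]):
  for yaw in (-7,-40,-70,-95,-120,30,60,85,120,150):
    out=[]
    for T in (0,20,35,45,60):
        bq=min((ik(*pose(H,yaw,T),np.r_[q0[:2],q3,q0[3],q5,.6,q7]) for q3 in (-.8,0,.8) for q5 in (-.6,.6) for q7 in (-1.5,1.5)),key=lambda x:x[1]*100+x[2])
        out.append(f'{T}:{bq[1]*1000:.0f}mm/{bq[2]:.0f} ')
    print(H,yaw,*out)
E
time python3 feas.py
```

```text
Still running in the background as job /tmp/bash_jobs.1000/029e349c4c56 (pid 781). You'll get a notice when it ends.
```

```bash
kill -- -$(cat /tmp/bash_jobs.1000/029e349c4c56/pid); cat /tmp/bash_jobs.1000/029e349c4c56/stdout
cat > k2.py <<'E'
from h import *
from scipy.optimize import least_squares
from math import sin,cos
P=[.335,.5718,.3421,.3308,1.5708,.0033,-.003,.0015,-.0067,-.02,-.0131,-.0131]
def Z(a):return np.array([[cos(a),-sin(a),0],[sin(a),cos(a),0],[0,0,1]])
def Y(a):return np.array([[cos(a),0,sin(a)],[0,1,0],[-sin(a),0,cos(a)]])
def fk(q,p=P):
    A=Z(-q[0]);e=A[:,0]*p[8]+A[:,1]*p[9];A=A@Y(q[1]);e=e+A[:,2]*p[1];A=A@Z(-q[2]);e=e+A[:,0]*p[5]+A[:,1]*p[10]
    A=A@Y(q[3]);e=e+A[:,2]*p[2]+A[:,0]*p[6]+A[:,1]*p[11];A=A@Z(-q[4])@Y(q[5]);e=e+A[:,2]*p[3]+A[:,0]*p[7]
    return e+[0,0,p[0]],A@Z(-q[6]+p[4])
lo=np.array([-3.01,-.46,-1.47,.13,-1,.04,-2.66])+.03;hi=np.array([3.01,2.08,1.51,2.56,4.14,2.09,2.66])-.03
def ik(pos,R,q0,n=25):
    def g(q):
        t,A=fk(q);return np.r_[(t-pos)*10,(A-R).ravel()*2,.002*(q-q0)]
    f=least_squares(g,np.clip(q0,lo+.01,hi-.01),bounds=(lo,hi),max_nfev=n);t,A=fk(f.x)
    return f.x,np.linalg.norm(t-pos),np.degrees(np.arccos(np.clip((np.trace(A.T@R)-1)/2,-1,1)))
def pose(H,yaw,T):
    B=Z(np.radians(yaw))@Y(-np.radians(T));R=np.c_[B[:,1],B[:,0],-B[:,2]];return np.array(H)+R[:,2]*.019,R
E
cat > feas.py <<'E'
from k2 import *
q0=np.array([-0.3187,0.5445,0.1024,2.0266,-0.0958,0.5759,-0.2761])
for H in ([.49,.076,.185],[.53,-.158,.22],[.58,-.158,.22]):
  for yaw in (-7,-40,-90,-130,-155,40,90,120,150):
    out=[];q=q0.copy()
    az=np.degrees(np.arctan2(H[1],H[0]));q[0]=-np.radians(az);q[6]=-np.radians(yaw-az)
    q=np.clip(q,lo,hi)
    for T in (0,15,25,35,45,55):
        q,a,b=ik(*pose(H,yaw,T),q); out.append(f'{T}:{a*1000:.0f}mm/{b:.0f} ')
    print(H,yaw,*out,q.round(2),flush=True)
E
time timeout 100 python3 feas.py
```

```text
[0.49, 0.076, 0.185] -7 0:0mm/0  15:0mm/0  25:18mm/7  35:36mm/14  45:53mm/20  55:68mm/27  [-1.23  0.84  0.99  2.25 -0.97  0.07  0.14]
[0.49, 0.076, 0.185] -40 0:0mm/0  15:0mm/0  25:0mm/0  35:10mm/4  45:17mm/6  55:22mm/8  [-1.37  1.2   1.13  2.28 -0.97  0.07 -0.51]
[0.49, 0.076, 0.185] -90 0:34mm/13  15:40mm/15  25:45mm/16  35:51mm/18  45:57mm/21  55:64mm/23  [-1.19  1.15  0.92  2.37  1.63  0.07  2.63]
[0.49, 0.076, 0.185] -130 0:0mm/0  15:0mm/0  25:0mm/0  35:0mm/0  45:3mm/1  55:17mm/4  [ 0.02  1.26 -1.16  1.47  0.81  2.06  2.63]
[0.49, 0.076, 0.185] -155 0:0mm/0  15:0mm/0  25:0mm/0  35:0mm/0  45:0mm/0  55:0mm/0  [ 0.06  1.23 -0.95  1.25  0.55  2.    2.63]
[0.49, 0.076, 0.185] 40 0:0mm/0  15:0mm/0  25:0mm/0  35:0mm/0  45:3mm/1  55:15mm/3  [ 0.85  1.27 -1.44  2.53  2.49  0.83 -1.47]
[0.49, 0.076, 0.185] 90 0:0mm/0  15:0mm/0  25:0mm/0  35:0mm/0  45:0mm/0  55:0mm/0  [ 0.89  1.21 -1.22  1.99  0.23  0.53  1.43]
[0.49, 0.076, 0.185] 120 0:105mm/24  15:96mm/18  25:89mm/14  35:79mm/11  45:76mm/8  55:71mm/7  [-0.33  1.3   1.21  1.81 -0.97  2.06 -2.63]
[0.49, 0.076, 0.185] 150 0:31mm/10  15:23m
[... 1839 characters left out ...]
] -155 0:17mm/6  15:23mm/8  25:28mm/8  35:34mm/8  45:48mm/11  55:64mm/15  [ 0.42  1.21 -1.16  1.32  0.9   2.06  2.63]
[0.58, -0.158, 0.22] 40 0:0mm/0  15:0mm/0  25:0mm/0  35:0mm/0  45:0mm/0  55:0mm/0  [ 1.22  1.08 -1.14  2.04  0.22  0.08  1.08]
[0.58, -0.158, 0.22] 90 0:143mm/35  15:151mm/29  25:153mm/24  35:157mm/19  45:155mm/18  55:153mm/18  [ 0.13  1.22  1.18  1.72 -0.97  2.06 -2.63]
[0.58, -0.158, 0.22] 120 0:57mm/19  15:64mm/16  25:70mm/14  35:75mm/12  45:76mm/12  55:79mm/15  [ 0.02  1.28  1.19  1.41 -0.97  2.06 -2.63]
[0.58, -0.158, 0.22] 150 0:0mm/0  15:0mm/0  25:0mm/0  35:1mm/0  45:18mm/4  55:38mm/9  [-0.05  1.3   1.09  1.09 -0.75  2.06 -2.63]
real	0m7.045s
user	0m7.213s
sys	0m0.195s
```

```bash
cat > sim.py <<'E'
from k2 import *
def run(sg,Ht,Hb):
    q=np.array([-0.42662559,0.50178578,0.17219370,2.1834127,-0.05288863,0.30121324,-0.351340])
    wp=[(Ht,-7,10),(Ht,-7,0),(Ht,sg*90,0),(Ht,sg*90,25),(Ht,sg*90,0),(Hb,sg*90,0),(Hb,sg*90,55),(Hb,sg*90,0)]
    for (h0,y0,t0),(h1,y1,t1) in zip(wp,wp[1:]):
        m=0;jm=0
        for s in np.linspace(0,1,9)[1:]:
            qq,a,b=ik(*pose(np.array(h0)+s*(np.array(h1)-h0),y0+s*(y1-y0),t0+s*(t1-t0)),q);m=max(m,a*1000+b);jm=max(jm,abs(qq-q).max());q=qq
        print(h1,y1,t1,'err',round(m,1),'jstep',round(jm,2),q.round(2))
for sg in (1,-1):
    for Hz in (.2,.26): run(sg,[.48,.078,.2],[.527,-.158,Hz]);print()
E
python3 sim.py
```

```text
[0.48, 0.078, 0.2] -7 0 err 0.0 jstep 0.06 [-0.31  0.59  0.08  2.04 -0.09  0.51 -0.28]
[0.48, 0.078, 0.2] 90 0 err 0.0 jstep 0.15 [ 0.    0.61 -0.41  2.02  0.43  0.59  0.87]
[0.48, 0.078, 0.2] 90 25 err 0.0 jstep 0.07 [ 0.52  0.76 -0.83  2.05  0.23  0.47  1.23]
[0.48, 0.078, 0.2] 90 0 err 0.0 jstep 0.07 [ 0.02  0.62 -0.43  2.02  0.44  0.59  0.85]
[0.527, -0.158, 0.2] 90 0 err 0.0 jstep 0.07 [ 0.5   0.69 -0.48  1.84  0.46  0.73  1.32]
[0.527, -0.158, 0.2] 90 55 err 0.0 jstep 0.12 [ 1.05  1.15 -0.97  1.52 -0.04  1.13  1.91]
[0.527, -0.158, 0.2] 90 0 err 0.0 jstep 0.13 [ 0.51  0.7  -0.52  1.84  0.49  0.74  1.3 ]

[0.48, 0.078, 0.2] -7 0 err 0.0 jstep 0.06 [-0.31  0.59  0.08  2.04 -0.09  0.51 -0.28]
[0.48, 0.078, 0.2] 90 0 err 0.0 jstep 0.15 [ 0.    0.61 -0.41  2.02  0.43  0.59  0.87]
[0.48, 0.078, 0.2] 90 25 err 0.0 jstep 0.07 [ 0.52  0.76 -0.83  2.05  0.23  0.47  1.23]
[0.48, 0.078, 0.2] 90 0 err 0.0 jstep 0.07 [ 0.02  0.62 -0.43  2.02  0.44  0.59  0.85]
[0.527, -0.158, 0.26] 90 0 err 0.0 jstep 0.07 [ 0.51  0.61 -0.5   1.77  0.37  0.85  1.41]
[0.527, -0.158, 0.26] 90 55 err 0.0 jstep 0
[... 688 characters left out ...]
0.2] -90 0 err 0.0 jstep 0.13 [-0.01  0.69  0.37  1.87 -0.39  0.66 -0.98]

[0.48, 0.078, 0.2] -7 0 err 0.0 jstep 0.06 [-0.31  0.59  0.08  2.04 -0.09  0.51 -0.28]
[0.48, 0.078, 0.2] -90 0 err 0.0 jstep 0.12 [-0.56  0.65  0.5   2.05 -0.56  0.58 -1.24]
[0.48, 0.078, 0.2] -90 25 err 0.0 jstep 0.07 [-0.97  0.86  0.87  1.98 -0.32  0.68 -1.58]
[0.48, 0.078, 0.2] -90 0 err 0.0 jstep 0.06 [-0.56  0.64  0.49  2.05 -0.55  0.57 -1.24]
[0.527, -0.158, 0.26] -90 0 err 0.0 jstep 0.06 [-0.1   0.63  0.53  1.81 -0.42  0.82 -0.94]
[0.527, -0.158, 0.26] -90 55 err 0.0 jstep 0.13 [-0.79  1.04  1.04  1.98  0.24  0.53 -1.83]
[0.527, -0.158, 0.26] -90 0 err 0.0 jstep 0.13 [ 0.03  0.59  0.3   1.8  -0.24  0.79 -1.13]
```

Emit:
step_arm(
  moves=[
    [[3, 0, 0], [0, 0, 0], 0],
    [[4, 0, 0], [0, 0, 0], 0],
    [[3, 0, -3], [0, 0, 0], 0],
    [[0, 0, -6], [0, 0, 0], 0],
    [[0, 0, -9], [0, 0, 0], 0],
    [[0, 0, -10], [0, 0, 0], 0],
    [[0, 0, -10], [0, 0, 0], 0],
    [[0, 0, -10], [0, 0, 0], 0],
  ],
)

```text
time: 7.12
ee_pos: [0.4752, 0.0797, 0.2073]
orientation: [0.0, 0.411, 0.912, 0.0]
ft_force: [-1.3, -0.1, -5.0]
grip_width: 0.01
```

Emit:
step_arm(
  moves=[
    [[0, 0, -10], [0, 0, 0], 0],
    [[0, 0, -10], [0, 0, 0], 0],
    [[0, 0, -10], [0, 0, 0], 0],
    [[0, 0, -10], [0, 0, 0], 0],
    [[0, 0, -6], [0, 0, 0], 0],
    [[0, 0, -3], [0, 0, 0], 0],
    [[0, 0, 0], [0, 0, 0], 0],
  ],
)

```text
time: 8.0
ee_pos: [0.4751, 0.0791, 0.2073]
orientation: [0.0, -0.001, 1.0, -0.0]
ft_force: [0.1, 0.2, -3.7]
grip_width: 0.0104
```

```bash
cat > rd.py <<'E'
from h import *
import sys
o,p,R=st();print(o['time'],p.round(4),'tilt',np.degrees(np.arccos(-R[2,2])).round(2),'z',R[:,2].round(3),'yaw',np.degrees(np.arctan2(R[1,1],R[0,1])).round(2),o['q'].round(2),'w',o['grip_width'].round(4) if hasattr(o['grip_width'],'round') else o['grip_width'],np.round(o['ft_force'],1))
if len(sys.argv)>3: print('to tool',to_tool([float(v) for v in sys.argv[1:4]],R,p))
E
python3 rd.py .480 .055 .172
```

```text
8.0 [0.4751 0.0791 0.2073] tilt 0.01 z [ 0. -0. -1.] yaw 90.09 [ 0.01  0.57 -0.42  2.01  0.37  0.64  0.92] w 0.010449954466566887 [ 0.1  0.2 -3.7]
to tool [-0.0048 -0.0241  0.0353]
```

Emit:
step_arm(
  moves=[
    [[0, 0, 0], [-0.002, -0.008, 0.009], 0],
    [[-2, 0, 0], [-0.003, -0.011, 0.017], 0],
    [[-4, 0, 0], [0, -0.005, 0.009], 0],
    [[-4, 0, 0], [0, 0, 0], 0],
    [[-4, 0, 0], [0, 0, 0], 0],
    [[-3, 0, 0], [0, 0, 0], 0],
    [[-2, 0, 0], [0, 0, 0], 0],
    [[0, 0, 0], [0, 0, 0], 0],
  ],
)

```text
time: 9.0
ee_pos: [0.4797, 0.052, 0.171]
orientation: [-0.001, 0.002, 0.986, 0.164]
ft_force: [0.3, -0.4, -3.7]
grip_width: 0.0105
```

```bash
cat > look.py <<'E'
from h import *
from station import viewer
import sys
n=sys.argv[1];x0,x1,y0,y1=map(int,sys.argv[3:7])
c=viewer.camera(sys.argv[2]);s=min(800/(x1-x0),560/(y1-y0));cv2.imwrite(f'pics/{n}.png',cv2.resize(c['color'][y0:y1,x0:x1,::-1],None,fx=s,fy=s,interpolation=cv2.INTER_CUBIC));print('scale',s)
E
python3 rd.py; python3 look.py s3 side 240 440 160 310
```

```text
9.0 [0.4797 0.052  0.171 ] tilt 18.87 z [-0.001  0.323 -0.946] yaw 89.78 [ 0.45  0.72 -0.7   2.05  0.24  0.48  1.24] w 0.01047254347663824 [ 0.3 -0.4 -3.7]
scale 3.7333333333333334
```

View pics/s3.png

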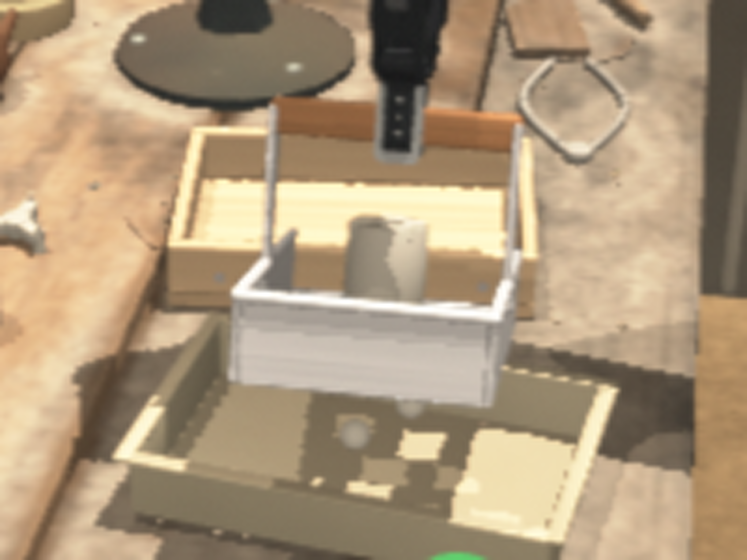

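Emit:
step_arm(
  moves=[
    [[0, 0, 0], [0, 0, 0], 0],
    [[0, 0, 0], [0, 0, 0], 0],
    [[4, 0, 0], [0, 0, 0], 0],
    [[6, 0, 0], [0, 0, -0.015], 0],
    [[6, 0, 0], [0, 0, -0.025], 0],
    [[3, 0, 0], [0, 0, -0.03], 0],
    [[0, 0, 0], [0, 0, -0.03], 0],
    [[0, 0, 0], [0, 0, -0.01], 0],
  ],
)

```text
time: 10.05
ee_pos: [0.4807, 0.0458, 0.2829]
orientation: [0.002, -0.001, 1.0, -0.0]
ft_force: [-0.2, 0.2, -3.3]
grip_width: 0.0099
```

```bash
python3 rd.py .527 -.158 .28; python3 look.py s4 side 240 440 130 300; python3 look.py w4 wrist 0 640 0 480; python3 -c "
import cv2,numpy as np
a=cv2.imread('pics/s4.png');b=cv2.imread('pics/w4.png');h=330
a=cv2.resize(a,(400,340));b=cv2.resize(b,(400,300));d=np.zeros((340,800,3),np.uint8);d[:,:400]=a;d[:300,400:]=b;cv2.imwrite('pics/m4.png',d)"
```

```text
10.05 [0.4807 0.0458 0.2829] tilt 0.2 z [ 0.003 -0.    -1.   ] yaw 90.09 [ 0.14  0.46 -0.5   1.91  0.29  0.84  1.07] w 0.0099480294615855 [-0.2  0.2 -3.3]
to tool [-0.046  -0.2039  0.0032]
scale 3.2941176470588234
scale 1.1666666666666667
```

View pics/m4.png

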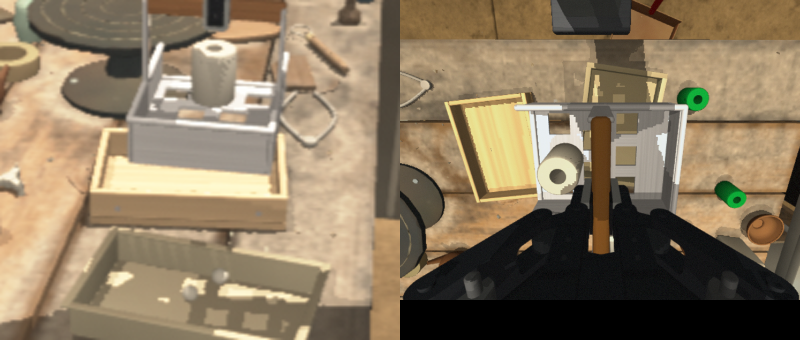

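Emit:
step_arm(
  moves=[
    [[0, 0, 0], [-0.003, -0.012, 0], 0],
    [[0, 0, 0], [-0.007, -0.028, 0], 0],
    [[0, 0, 0], [-0.009, -0.038, 0], 0],
    [[0, 0, 0], [-0.009, -0.038, 0], 0],
    [[0, 0, 0], [-0.008, -0.034, 0], 0],
    [[0, 0, -2], [-0.006, -0.022, 0], 0],
    [[0, 0, -3], [-0.002, -0.009, 0], 0],
    [[0, 0, -1], [0, 0, 0], 0],
  ],
)

```text
time: 11.15
ee_pos: [0.5232, -0.1386, 0.2798]
orientation: [-0.002, -0.051, 0.999, -0.001]
ft_force: [0.3, -0.4, -4.3]
grip_width: 0.0103
```

Emit:
step_arm(
  moves=[
    [[0, 0, 0], [0, 0, 0.01], 0],
    [[-2, 0, 0], [0, 0, 0.02], 0],
    [[-4, 0, 0], [0, 0, 0.025], 0],
    [[-4, 0, 0], [0, 0, 0.02], 0],
    [[-4, 0, 0], [0, 0, 0.01], 0],
    [[-4, 0, 0], [0, 0, 0], 0],
    [[-4, 0, 0], [0, 0, 0], 0],
    [[-3, 0, 0], [0, 0, 0], 0],
  ],
)

```text
time: 12.15
ee_pos: [0.5234, -0.1322, 0.1958]
orientation: [-0.012, -0.051, 0.975, 0.216]
ft_force: [0.0, -0.1, -4.6]
grip_width: 0.0106
```

```bash
python3 rd.py .525 -.135 .170
```

```text
12.15 [ 0.5234 -0.1322  0.1958] tilt 25.01 z [-0.045  0.42  -0.906] yaw 95.93 [ 0.78  0.83 -0.72  1.68  0.11  0.92  1.81] w 0.010594191559218516 [ 0.  -0.1 -4.6]
to tool [-0.0013 -0.0136  0.0221]
```

Emit:
step_arm(
  moves=[
    [[-2, 0, 0], [0, -0.005, 0.01], 0],
    [[-3, 0, 0], [-0.001, -0.008, 0.012], 0],
    [[-3, 0, 0], [0, 0, 0], 0],
    [[-3, 0, 0], [0, 0, 0], 0],
    [[-3, 0, 0], [0, 0, 0], 0],
    [[-3, 0, 0], [0, 0, 0], 0],
    [[-3, 0, 0], [0, 0, 0], 0],
    [[-3, 0, 0], [0, 0, 0], 0],
  ],
)

```text
time: 13.15
ee_pos: [0.5251, -0.134, 0.1713]
orientation: [-0.021, -0.048, 0.912, 0.407]
ft_force: [0.4, 0.8, -3.0]
grip_width: 0.0102
```

Emit:
step_arm(
  moves=[
    [[-2, 0, 0], [0, 0, 0], 0],
    [[-2, 0, 0], [0, 0, 0], 0],
    [[0, 0, 0], [0, 0, 0], 0],
    [[0, 0, 0], [0, 0, 0], 0],
  ],
)

```text
time: 13.65
ee_pos: [0.5251, -0.1334, 0.1716]
orientation: [-0.023, -0.047, 0.898, 0.437]
ft_force: [-0.6, 0.9, -3.0]
grip_width: 0.0106
```

```bash
python3 rd.py; python3 look.py s5 side 250 430 140 270
```

```text
13.65 [ 0.5251 -0.1334  0.1716] tilt 51.93 z [-0.083  0.783 -0.617] yaw 96.04 [ 0.96  1.13 -0.86  1.48 -0.05  1.17  2.02] w 0.010611277730656144 [-0.6  0.9 -3. ]
scale 4.3076923076923075
```

View pics/s5.png

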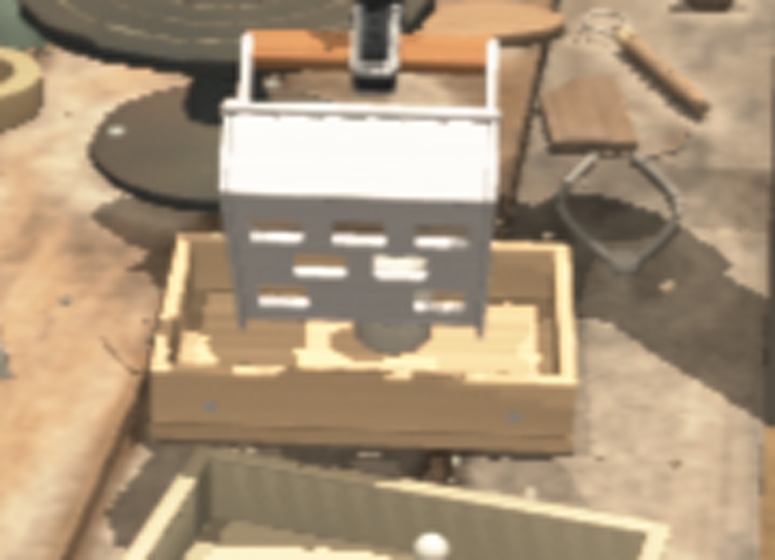

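Emit:
step_arm(
  moves=[
    [[0, 0, 0], [0, 0.012, -0.009], 0],
    [[0, 0, 0], [0, 0.024, -0.018], 0],
    [[0, 0, 0], [0, 0.024, -0.018], 0],
    [[4, 0, 0], [0, 0.024, -0.018], 0],
    [[8, 0, 0], [0, 0, 0], 0],
    [[10, 0, 0], [0, 0, 0], 0],
    [[10, 0, 0], [0, 0, 0], 0],
    [[10, 0, 0], [0, 0, 0], 0],
  ],
)

```text
time: 14.7
ee_pos: [0.5246, -0.1302, 0.2785]
orientation: [-0.003, -0.052, 0.995, 0.084]
ft_force: [-0.2, 0.2, -3.4]
grip_width: 0.0105
```

```bash
python3 rd.py .48 .34 .25; python3 look.py s6 side 250 430 140 330;
```

```text
14.7 [ 0.5246 -0.1302  0.2785] tilt 9.68 z [-0.016  0.168 -0.986] yaw 96.04 [ 0.65  0.62 -0.66  1.69  0.24  0.98  1.61] w 0.010494107668366993 [-0.2  0.2 -3.4]
to tool [-0.0049  0.4608  0.1075]
scale 2.9473684210526314
```

View pics/s6.png

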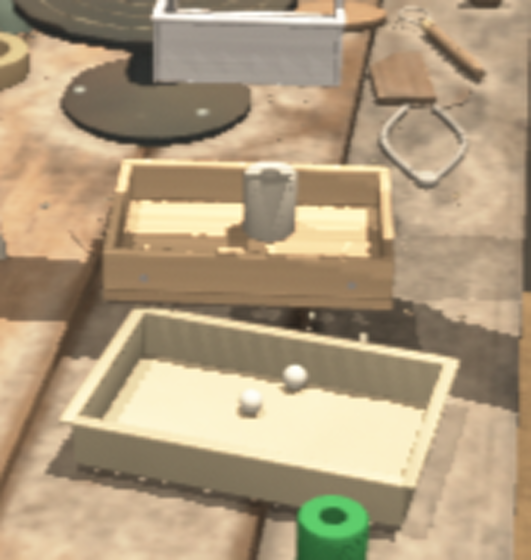

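Emit:
step_arm(
  moves=[
    [[5, 0, 0], [0, 0, 0], 0],
    [[4.7, 0, 0], [0, 0, 0], 0],
    [[0, 0, 0], [0, 0.015, 0], 0],
    [[0, 0, 0], [0, 0.035, 0], 0],
    [[0, 0, 0], [0, 0.045, 0], 0],
    [[0, 0, 0], [0, 0.05, 0], 0],
    [[0, 0, 0], [0, 0.05, 0], 0],
    [[0, 0, 0], [0, 0.05, 0], 0],
  ],
)

```text
time: 15.75
ee_pos: [0.4982, 0.1141, 0.2773]
orientation: [-0.002, -0.052, 0.999, 0.003]
ft_force: [-0.3, -0.7, -3.2]
grip_width: 0.0103
```

Emit:
step_arm(
  moves=[
    [[0, 0, 0], [0, 0.05, 0], 0],
    [[0, 0, 0], [0, 0.05, 0], 0],
    [[0, 0, 0], [0, 0.045, 0], 0],
    [[0, 0, 0], [0, 0.04, 0], 0],
    [[0, 0, 3], [0, 0.03, 0], 0],
    [[0, 0, 6], [0, 0.013, 0], 0],
    [[0, 0, 9], [0, 0, 0], 0],
    [[0, 0, 10], [0, 0, 0], 0],
  ],
)

```text
time: 16.75
ee_pos: [0.4748, 0.3393, 0.2777]
orientation: [-0.003, 0.194, 0.981, 0.002]
ft_force: [-0.2, 0.5, -2.8]
grip_width: 0.0101
```

Emit:
step_arm(
  moves=[
    [[0, 0, 10], [0, 0, 0], 0],
    [[0, 0, 10], [0, 0, 0], 0],
    [[0, 0, 10], [0, 0, 0], 0],
    [[0, 0, 10], [0, 0, 0], 0],
    [[0, 0, 10], [0, 0, 0], 0],
    [[0, 0, 9], [0, 0, 0], 0],
    [[0, 0, 5], [0, 0, 0], 0],
    [[0, 0, 0], [0, 0, 0], 0],
  ],
)

```text
time: 17.75
ee_pos: [0.4751, 0.3394, 0.2778]
orientation: [-0.003, 0.682, 0.732, 0.001]
ft_force: [-0.3, 0.0, -2.7]
grip_width: 0.0104
```

```bash
python3 rd.py .48 .342 .1; python3 -c "
from h import *
t=pickle.load(open('side.pkl','rb'))
print(ray(t,(341.6,219.7),.008),ray(t,(341.6,199),.058))"
```

```text
17.75 [0.4751 0.3394 0.2778] tilt 0.38 z [-0.004  0.005 -1.   ] yaw 4.04 [-0.64  0.58 -0.09  1.64  0.05  0.93 -0.68] w 0.010407781742123963 [-0.3  0.  -2.7]
to tool [0.0013 0.0057 0.1778]
[ 0.51526993 -0.17223364  0.008     ] [ 0.51718021 -0.17723019  0.058     ]
```

Emit:
step_arm(
  moves=[
    [[0, 0, 0], [0, 0.002, 0.02], 0],
    [[0, 0, 0], [0, 0.002, 0.035], 0],
    [[0, 0, 0], [0, 0, 0.04], 0],
    [[0, 0, 0], [0, 0, 0.035], 0],
    [[0, 0, 0], [0, 0, 0.025], 0],
    [[0, 0, 0], [0, 0, 0.014], 0],
    [[0, 0, 0], [0, 0, 0.005], 0],
    [[0, 0, 0], [0, 0, 0.002], 0],
  ],
)

```text
time: 18.75
ee_pos: [0.4804, 0.3403, 0.1026]
orientation: [-0.002, 0.682, 0.731, 0.002]
ft_force: [0.0, -0.8, -2.5]
grip_width: 0.0105
```

Emit:
step_arm(
  moves=[
    [[0, 0, 0], [0, 0, 0.002], 0],
    [[0, 0, 0], [0, 0, 0], 0],
  ],
)

```text
time: 19.0
ee_pos: [0.4802, 0.3401, 0.1006]
orientation: [-0.002, 0.682, 0.731, 0.002]
ft_force: [0.2, -0.1, -2.5]
grip_width: 0.0104
```

Emit:
step_arm(
  moves=[
    [[0, 0, 0], [0, 0, 0.001], 0],
    [[0, 0, 0], [0, 0, 0.001], 0],
    [[0, 0, 0], [0, 0, 0.001], 0],
    [[0, 0, 0], [0, 0, 0], 0],
  ],
)

```text
time: 19.5
ee_pos: [0.48, 0.3402, 0.0981]
orientation: [-0.002, 0.682, 0.731, 0.002]
ft_force: [-2.1, 0.1, 5.3]
grip_width: 0.0104
```

Contact (+5 N). Release gently, then rise.

Emit:
step_arm(
  moves=[
    [[0, 0, 0], [0, 0, 0], 0.3],
    [[0, 0, 0], [0, 0, 0], 0.6],
    [[0, 0, 0], [0, 0, 0], 1],
    [[0, 0, 0], [0, 0, 0], 1],
    [[0, 0, 0], [0, 0, 0], 1],
    [[0, 0, 0], [0, 0, 0], 1],
    [[0, 0, 0], [0, 0, -0.015], 1],
    [[0, 0, 0], [0, 0, -0.03], 1],
  ],
)

```text
time: 20.5
ee_pos: [0.4794, 0.3392, 0.1425]
orientation: [-0.002, 0.682, 0.731, 0.0]
ft_force: [0.4, 1.0, 1.4]
grip_width: 0.0851
```

Emit:
step_arm(
  moves=[
    [[0, 0, 0], [0, 0, -0.04], 1],
    [[0, 0, 0], [0, 0, -0.04], 1],
    [[0, 0, 0], [0, 0, -0.03], 1],
    [[0, 0, 0], [0, 0, -0.01], 1],
    [[0, 0, 0], [0, 0, 0], 1],
    [[0, 0, 0], [0, 0, 0], 1],
  ],
)

```text
time: 21.25
ee_pos: [0.4793, 0.3386, 0.2608]
orientation: [-0.002, 0.682, 0.731, -0.0]
ft_force: [0.4, 0.2, 0.3]
grip_width: 0.0852
```

```bash
python3 rd.py; python3 look.py s7 side 220 440 160 430
```

```text
21.25 [0.4793 0.3386 0.2608] tilt 0.21 z [-0.003  0.002 -1.   ] yaw 4.0 [-0.64  0.6  -0.08  1.65  0.06  0.89 -0.68] w 0.08518323855167989 [0.4 0.2 0.3]
scale 2.074074074074074
```

View pics/s7.png

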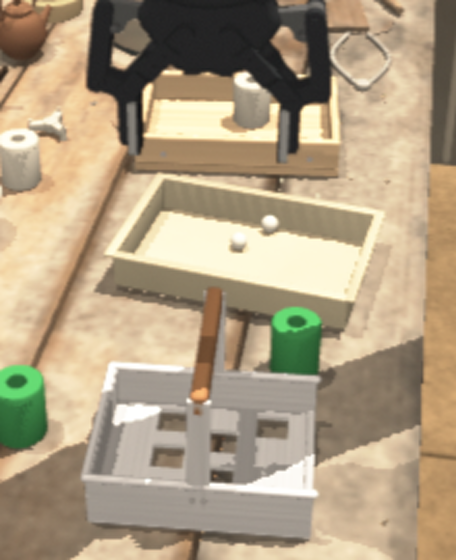

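All final conditions show in this picture: the basket stands empty and released, the two wads are in the cream tray at (238,241) and (270,223), and the prop stands in the box at (250,100).

```bash
python3 -c "
from station import r
print(r.close_job())"
```

```text
the job is handed in; nothing more can be done
None
```

The job is done and handed in at about 21 s of the 54 s allowed; the hand-in gives no verdict.

- **Wads:** I turned the basket sideways over the cream tray and tilted it about 19°. Both wads dropped through into the tray, and the prop stayed in the basket.
- **Prop:** I tilted the basket about 52° over the plywood box and the prop went out over the lip. It now stands upright in the box, measured at about x 0.516, y -0.175 m, well inside the walls.
- **Basket:** It stands empty and upright about where it started, with the gripper open and clear above it.

The last side picture agreed with all of this, and the wrist force read about zero. No check failed or disagreed at the end. The first tilting direction, with the open end toward the robot, would have run joint 6 to its limit near 20°, so I turned the basket 90° for both tips.

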